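# Tip the setup bar out of its holder and pack it in the case

## Robot

A 6-joint arm with a two-finger parallel gripper is mounted at the origin on the work surface. World frame = base frame: x ahead of the robot, y to its left, z up, the work surface at z = 0. Lengths are in mm, angles in degrees, forces in N, time in s.
With the tool pointing down it reaches from about 300 to 850 mm from the base axis. Payload 4.2 kg.
Tool frame: the origin (TCP) lies on the centre line of the jaws, within the pads' length; the fingertips stand 14 mm ahead of it and the grasp point (between the pads) lies 5 mm behind it; z points along the fingers, y is the line along which they close (so a half turn about z gives the same grasp; the last joint's range is limited). The gripper opens to 91 mm and grips with 3 to 60 N. Pads are 32 mm wide; open, the fingers measure 118 mm over their backs; the gripper's body (76 mm by 178 mm) begins 60 mm behind the grasp point.
Start: joints at [65.776, 18.312, 89.639, -0, 72.044, -1.146], TCP at [225.401, 528.995, 227.976] pointing down, gripper open.
Joint ranges: [-177.97, 177.97], [-48.28, 115.42], [12.27, 149.76], [-77.06, 257.06], [2.81, 150.46], [-146.56, 146.56]. Speed limits (degrees/s): [147.25, 147.25, 180, 180, 180, 180].

## Interface

Orientations are given as [roll, pitch, yaw] about the fixed x, y, z axes, in that order (R = Rz(yaw) Ry(pitch) Rx(roll)).
In Python, from workcell import env gives the robot as it stands.
- The arm moves only by the tool arm_command, never from a script. Its argument "motion" is a list of rows, each an object with "offset": the shift along the tool's x, y, z in m, a list of three; "spin": the turn about the tool's z in rad. In form: [{"offset": [tx, ty, tz], "spin": spin}, ...]. A call has 1 to 5 rows; each row shifts and turns the commanded pose from where the row before left it, along the tool's axes as they then stand; what a row does not reach is not made up. A row lasts 1/8 s, in which the tool goes at most 62.5 mm and 10.7 degrees, less where a joint would pass 70% of its speed; a pose out of reach is approached as far as the arm can. A call with a gripper value outside its range is refused whole. "jaw" is the finger opening in m, from 0 to 0.0912, set as the call begins (left out, the last holds). The fingers move at their own pace and stop on an object; "newtons" is the grip in N (left out, the last holds). Time passes only in rows, so rows that do not move let the fingers close. It gives the time, the measured TCP pose, the force, the opening and the grip force at its end, in the units of the state.
- env.state(): the state, without advancing time (a new reading comes with each control period).
- env.grab_frame(name): name is "scene" or "top" or "wrist"; returns (picture, depth): 420x560x3 uint8, blue, green, red; 420x560 float32, mm along the optical axis (not along the pixel's ray), 0 where there is no reading.
- env.camera_model(name): a dict with "fx", "fy", "cx", "cy" (pixels), "k1" (the pictures are not rectified: a ray, as slopes to the right and down, at radius r is drawn at 1 + k1 r^2 times it, then the intrinsics apply), "eye" and "rotation" of the camera in the world; the wrist camera has in their place "hand_eye" (4x4, takes a point from camera to tool coordinates, whose origin is the TCP and whose axes are the flange's). Camera axes: x right, y down, z forward; pixel columns grow to the right and rows downward; lengths in mm; the calibration is good to about 2 mm. A picture is of the moment at which its call begins: read the wrist's pose just before it. camera_model takes no time and is no camera call.
- env.job_done(): hands the job in; it is judged then, once.
Trained networks look in the newest picture that a camera, given by its name, has taken for a name from the list of things; names that differ only in an ending like _2 or _b are one class to them, and where a whole thing is asked for, a point or a joint stands for the part that bears it (a point fixed in the world has none). Each returns a list of dicts, best first, with "score" (0 to 1); they miss things now and then, are a little off and sometimes report something else, mostly with a low value. They report only what shows in the picture. A call takes as long as a camera call. They do not tell look-alikes from the thing itself.
- env.boxes_of(camera, target): "bbox" ([left, top, right, bottom] in pixels, round what is visible of it).
- env.pinpoint(camera, target): "location" ([column, row] in pixels: a listed point, or the origin of a listed thing).
The state is a dict: "time_s": time; "qpos": joint angles; "qvel": joint speeds; "effort": joint torques, N m; "ee_pos": TCP position; "ee_rot": TCP orientation; "force": force on the tool from outside, world axes, zero at the start; "torque": the same for the moment, N m; "gripper_width": finger opening in mm; "gripper_force": force on a finger pad.
Only numpy, scipy, OpenCV 4.12 (cv2) and the standard library are available. Lean on these libraries where they do the work, as an engineer would, in place of code of your own. Each camera call takes 0.05 s, during which the arm holds its last target. There are 200 camera calls.

## Task

Pack the long aluminium setup bar for the site job: it lies flush in the oak holder, so press down the end that lies over the wider thumb relief as far as it goes, so that the other end tips up and stays up; then take the bar by the raised end and lift it out. Press it fully home, flush, in the long empty cutout of the pale grey case insert, and leave everything else where it is.

Things in the scene. Friction and masses are not known exactly. Their poses are not given: they have to be found in the camera images.
- bar: Long setup bar: plain aluminium bar with engraved graduations, 150 (x) x 44 (y) x 18 (z) mm, about 0.3 kg. Origin at the centre of its underside; x along its length, z up. Both ends are alike; it may be packed either way round. It starts in the holder with its x and z axes along the holder's, its top face flush with the holder's top.
- holder: Fixed oak block, 220 (x) x 100 (y) x 50 (z) mm; origin at the centre of its underside. In its top is a recess from x = -82 to +78 mm, 49 mm wide (y), widened to 64 mm (the thumb relief) from x = -82 to -30 mm. The recess's floor is a steel rocking plate on which the bar lies: pressing the bar's -x end (over the thumb relief) down tips its +x end up.
- rocker (a joint): Angle of the holder's rocking floor, rad: 0 level (bar flush), 0.28 fully tipped at its stop (+x end of the bar up: its end's top edge about 24 mm above the holder's top, its -x end about 17 mm down). Hinge line along y at x = -15 mm, z = 29.5 mm in the holder's frame (the plate's top, under the bar, is at z = 32 mm). The hinge is stiff: a push of some 4 to 15 N at press_end moves it and it stays where it is left, also with the bar on it.
- press_end (a point): Point on the top of the bar's end to be pressed, as it lies at the start: in the holder's frame x = -55 mm, y = 0, z = 50 mm (on the middle of the bar's width, 20 mm from its end). It is fixed to the holder, does not sink with the bar; its axes are the holder's.
- case: Fixed low tool case, 247 (x) x 224 (y) mm, with a rigid pale grey insert (cutouts lined black) whose top is 45 mm above the table, a black shell and a carrying handle on its -x side. Origin at the centre of its underside. Cutouts in the insert, all 18 mm deep: the long one, empty, for the bar, centred at x = 0, y = +48 mm; a short one with a 90 mm bar in it (x = -42, y = -48 mm) and an empty square one of 60 mm (x = 62, y = -48 mm).
- slot (a point): Centre of the floor of the long cutout, 27 mm above the table; x along its length, z up. The cutout is 154 (x) x 48 (y) x 18 mm deep with a 4 mm chamfer round its mouth, so that the bar fully home is flush with the insert. Four sprung lips on its long sides (x = +-45 mm) stop the bar when its underside is about 5 mm below the insert's top (13 mm proud); to go home it must be pressed with some 5 to 15 N, at the middle and at any end that stays proud. The lips then grip it.
- short_bar: Bystander: aluminium bar 90 x 44 x 18 mm in the case's short cutout. Origin at the centre of its underside.
- screwdriver: Bystander: screwdriver lying on the table, 190 mm long, about 30 mm high.
- tape: Bystander: tape measure, 66 x 36 x 60 mm high.
- tumbler: Bystander: glass tumbler, 68 mm wide, 95 mm high.
- glue: Bystander: white glue bottle, 64 mm wide, 190 mm high.
- offcut: Bystander: oak offcut, 50 x 150 x 25 mm.
- clamp: Bystander: F-clamp lying on the table, 300 mm rail, about 30 mm high.
- sanding_block: Bystander: cork sanding block, 120 x 65 x 35 mm.
There are look-alikes about, which are no part of the job. Leave any black look-alike of the bar alone.

How it is judged (in metres and radians):
On the way, in this order (a step that is already met when the one before it is completed fails the run):
1. the bar's pressed end is down and its other end stands tipped up on the holder's rocking floor (value of joint rocker above 0.18 rad and angle between bar's own z axis and vertical above 0.15 rad and horizontal distance between bar and holder below 0.03 m), for 0.2 s.
2. the bar is lifted clear of the holder (height (world z) of bar above 0.062 m), for 0.1 s.
At the end, for the whole second after the job is handed in: The long bar lies still, right side up, in the long cutout of the insert, pressed home (its underside within 2.5 mm of the cutout's floor), level within 2 degrees (z of bar in the frame of slot between -0.003 and 0.0025 m and horizontal distance between bar and slot below 0.006 m and angle between the x axis of bar and the x axis of slot, either way round below 0.06 rad and angle between bar's own z axis and vertical below 0.035 rad and linear speed of bar below 0.01 m/s and angular speed of bar below 0.05 rad/s); the robot touches nothing.
It fails at once if a bystander is moved by more than 30 mm (distance of any of short_bar, screwdriver, tape, tumbler, glue, offcut, clamp, sanding_block from where it was at the start of the episode above 0.03 m).
It also fails if it takes over 61 s, if anything falls off the work surface, if the arm or the gripper's body presses on something with over 40 N, if the wrist force passes 120 N, or if a joint passes its speed limit or range.

## Working session

There is one attempt and no reset: what is moved stays moved. The work goes in short steps, Python scripts to look and compute and a tool call to move; the robot and the scene stay as the last step left them, time stands still between calls to the robot, and variables do not carry over. Pictures are saved under pics/ and viewed, at most 10 in all, crops included, and the job is handed in when it is done.

Besides the shell and the picture viewer there is one more tool, called after "Request:" by a JSON object that holds its "api" and its "payload". arm_command: Moves the arm, as the interface text tells. Its arguments: {"type":"object","properties":{"motion":{"type":"array"},"jaw":{"type":"number"},"newtons":{"type":"number"}},"required":["motion"]}

```bash
mkdir -p pics; ls; cat > h.py <<'E'
import numpy as np, cv2
from scipy.spatial.transform import Rotation as R
from workcell import env
def cam(name):
    m=env.camera_model(name)
    if 'eye' in m: return m,np.array(m['rotation']),np.array(m['eye'])
    s=env.state(); T=np.array(m['hand_eye']); Rt=R.from_euler('xyz',s['ee_rot'],degrees=True).as_matrix()
    return m,Rt@T[:3,:3],Rt@T[:3,3]+np.array(s['ee_pos'])
def ray(m,uv):
    d=np.array([(uv[0]-m['cx'])/m['fx'],(uv[1]-m['cy'])/m['fy']]);p=d.copy()
    for _ in range(20): p=d/(1+m['k1']*(p@p))
    return np.array([p[0],p[1],1])
def at_z(c,uv,z):
    m,Rm,e=c; r=Rm@ray(m,uv); return e+r*(z-e[2])/r[2]
def at_d(c,uv,d):
    m,Rm,e=c; return e+Rm@ray(m,uv)*d
def cloud(c,depth):
    m,Rm,e=c; h,w=depth.shape; v,u=np.mgrid[:h,:w]
    dx=(u-m['cx'])/m['fx'];dy=(v-m['cy'])/m['fy'];x,y=dx.copy(),dy.copy()
    for _ in range(15):
        f=1+m['k1']*(x*x+y*y);x=dx/f;y=dy/f
    P=np.stack([x*depth,y*depth,depth],-1)@Rm.T+e
    P[depth<=0]=np.nan
    return P
E
python3 - <<'E'
from h import *
s=env.state();print(s)
c=cam('top');img,d=env.grab_frame('top');cv2.imwrite('pics/top.png',img);np.save('topd.npy',d)
for t in ['bar','holder','press_end','case','slot','short_bar','glue','tumbler']:
    for r in env.pinpoint('top',t)[:3]:
        u=r['location'];print(t,round(r['score'],2),np.round(u),at_z(c,u,50 if t in('press_end',) else 40)[:2].round())
img,d=env.grab_frame('scene');cv2.imwrite('pics/scene.png',img)
print(cam('wrist')[1:],env.camera_model('wrist'))
E
```

```text
pics
{'time_s': 0.0, 'qpos': array([ 6.57756156e+01,  1.83518126e+01,  8.97060363e+01,  4.38603957e-04,
        7.20417749e+01, -1.14592593e+00]), 'qvel': array([ 0.00977778,  0.05073586, -0.05682274, -0.03531433,  0.05066797,
       -0.05169084]), 'effort': array([ 2.09418991e-03, -4.12466311e+01, -2.31977499e+01,  7.27688055e-02,
        4.56864922e-02, -1.38886403e-04]), 'ee_pos': array([225.20074445, 528.55776975, 227.12102692]), 'ee_rot': array([-1.79900404e+02, -2.40927747e-03,  1.56921404e+02]), 'force': array([-0.20252787,  0.00401776, -0.35976547]), 'torque': array([ 0.05640067, -0.02003315, -0.04652397]), 'gripper_force': 0.0, 'gripper_width': 91.04350662187848}Traceback (most recent call last):
  File "<stdin>", line 6, in <module>
  File "h.py", line 14, in at_z
    m,Rm,e=c; r=Rm@ray(m,uv); return e+r*(z-e[2])/r[2]
                                                  ~^^^
IndexError: invalid index to scalar variable.
```

View pics/top.png

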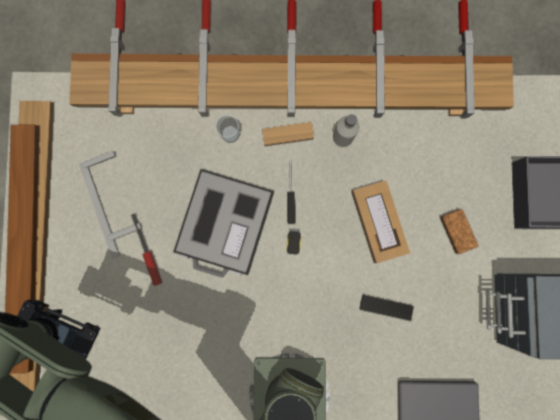

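The top view shows the case at (225,222), with its long cutout at (208,216) and handle at the bottom. The holder with the bar is at (381,221), and its relief seems to be at the lower end. A black look-alike lies at (387,308). I'll fix the rotation format next.

```bash
python3 - <<'E'
from workcell import env
print(env.camera_model('top')); print(env.camera_model('wrist'))
E
```

```text
{'fx': 482.01112862160346, 'fy': 482.01112862160346, 'cx': 283.3676577776894, 'cy': 210.90493658817786, 'k1': 0.021551682609112038, 'eye': array([ 394.10564773,   17.07042673, 1429.51105177]), 'rotation': array([-1.74607782e+02,  2.66959658e-03, -8.95532474e+01])}
{'fx': 299.2622403818817, 'fy': 299.2622403818817, 'cx': 276.74141902096994, 'cy': 211.6572512563075, 'k1': -0.054273108191868105, 'hand_eye': array([[-5.73210190e-04, -9.59123393e-01, -2.82987611e-01,
         7.95676486e+01],
       [ 9.99999826e-01, -5.09613295e-04, -2.98345421e-04,
        -9.81285257e-01],
       [ 1.41935824e-04, -2.82987732e-01,  9.59123518e-01,
        -1.58212546e+02],
       [ 0.00000000e+00,  0.00000000e+00,  0.00000000e+00,
         1.00000000e+00]])}
```

```bash
sed -i "s/return m,np.array(m\['rotation'\])/return m,R.from_euler('xyz',m['rotation'],degrees=True).as_matrix()/" h.py
python3 - <<'E'
from h import *
c=cam('top');img,d=env.grab_frame('top')
for t,z in [('bar',41),('holder',50),('press_end',50),('case',45),('slot',27),('short_bar',45),('glue',190),('tape',60)]:
    for r in env.pinpoint('top',t)[:3]:
        u=r['location'];print(t,round(r['score'],2),np.round(u),at_z(c,u,z)[:2].round())
P=cloud(c,d)
def rect(name,l,t,r,b,z0,z1):
    Q=P[t:b,l:r].reshape(-1,3);Q=Q[(Q[:,2]>z0)&(Q[:,2]<z1)]
    (x,y),(w,h),a=cv2.minAreaRect(Q[:,:2].astype(np.float32));print(name,len(Q),np.median(Q[:,2]),round(x),round(y),round(w),round(h),round(a,1))
rect('holder',345,172,415,270,35,65); rect('case',165,160,285,285,36,56)
img,d=env.grab_frame('scene')
crop=cv2.resize(cv2.imread('pics/top.png')[160:285,165:420],None,fx=3,fy=3,interpolation=cv2.INTER_CUBIC)
cv2.imwrite('pics/crop1.png',crop)
E
```

```text
bar 0.65 [379. 223.] [ 491. -258.]
bar 0.57 [384. 307.] [ 254. -269.]
holder 0.81 [380. 222.] [ 495. -258.]
press_end 0.67 [385. 240.] [ 442. -272.]
case 0.94 [226. 221.] [495. 183.]
case 0.56 [382. 222.] [ 496. -265.]
case 0.36 [ 96. 210.] [522. 558.]
slot 0.74 [206. 219.] [500. 244.]
slot 0.69 [288. 136.] [749.   7.]
short_bar 0.57 [232. 240.] [440. 163.]
glue 0.55 [342. 138.] [ 705. -135.]
tape 0.63 [290. 244.] [430.  -3.]
holder 2589 50.0583196501218 499 -262 220 102 17.3
case 5535 44.33979286770773 485 194 225 278 73.4
```

View pics/crop1.png

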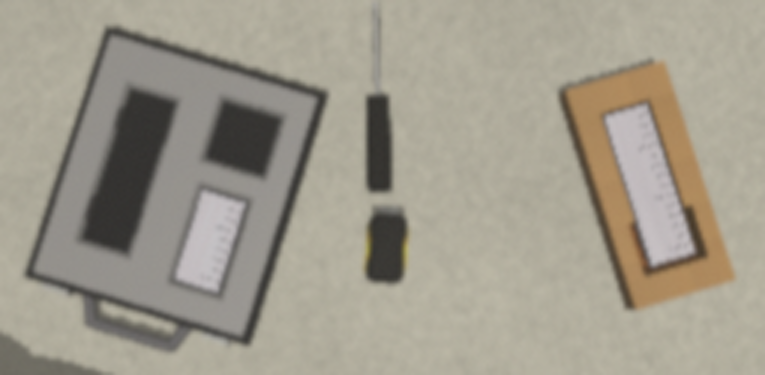

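The relief is at the holder's near end (crop at 665,240), so holder yaw is about +17° at (499,-262). Case yaw is about -17°, with the slot near (510,238). I'll go over the case first for a closer look on the way.

Request:
{"api": "arm_command", "payload": {"motion": [{"offset": [-0.054,-0.023,0],"spin": 0},{"offset": [-0.054,-0.023,0],"spin": 0},{"offset": [-0.054,-0.023,0],"spin": 0},{"offset": [-0.054,-0.023,0],"spin": 0},{"offset": [-0.054,-0.023,0],"spin": 0}], "jaw": 0}}

```text
time_s: 1.23
ee_pos: [429.9, 316.0, 228.2]
ee_rot: [180.0, 0.0, 156.9]
force: [0.7, 0.3, -0.0]
gripper_width: 44.4
gripper_force: 0.0
```

Request:
{"api": "arm_command", "payload": {"motion": [{"offset": [-0.055,-0.024,0],"spin": 0},{"offset": [-0.055,-0.024,0],"spin": 0},{"offset": [0,0,0],"spin": 0},{"offset": [0,0,0],"spin": 0}]}}

```text
time_s: 1.72
ee_pos: [510.7, 230.2, 227.8]
ee_rot: [180.0, -0.1, 156.9]
force: [-1.0, 0.2, 1.6]
gripper_width: 4.2
gripper_force: 0.0
```

```bash
cat > look.py <<'E'
from h import *
import sys
def look(name,targets):
    c=cam('wrist');img,d=env.grab_frame('wrist');cv2.imwrite(f'pics/{name}.png',img);np.savez(f'{name}.npz',d=d,R=c[1],e=c[2])
    s=env.state();print(s['time_s'],np.round(s['ee_pos'],1),np.round(s['ee_rot'],1),np.round(s['force'],1))
    for t,z in targets:
        for r in env.pinpoint('wrist',t)[:2]:
            u=r['location'];print(t,round(r['score'],2),np.round(u),at_z(c,u,z)[:2].round(1))
    return c,img,d
E
python3 - <<'E'
from look import *
look('w1',[('slot',27),('case',0),('short_bar',27)])
E
```

```text
1.775 [510.4 230.8 227.9] [180.  -0. 157.] [-0.1 -0.4 -0.4]
case 0.85 [246. 190.] [498.9 190.7]
short_bar 0.61 [201. 164.] [443.4 158.6]
```

View pics/w1.png

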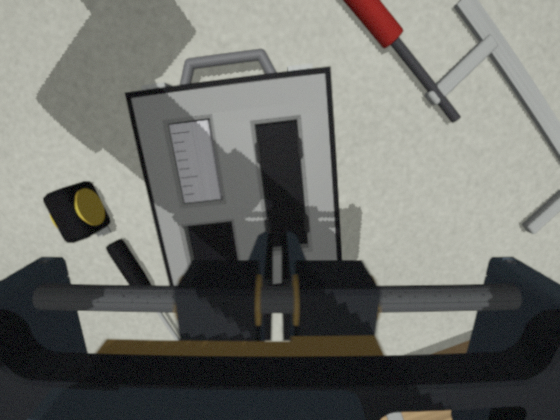

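The near half of the slot shows at (255-298, 118) down to (305,240), and the case's near corners are at (128,93) and (330,68). The fingers hide the rest. I'll fit the slot from this picture.

```bash
python3 - <<'E'
from h import *
f=np.load('w1.npz');c=(env.camera_model('wrist'),f['R'],f['e']);P=cloud(c,f['d']);img=cv2.imread('pics/w1.png')
for u in [(128,93),(330,68),(255,121),(299,118),(308,243)]: print(u,at_z(c,u,45).round(1),P[u[1]+6,u[0]].round(0))
sub=np.zeros(P.shape[:2],bool);sub[105:235,240:320]=1
Q=P[sub&(P[...,2]<36)&(P[...,2]>20)]
print(len(Q),cv2.minAreaRect(Q[:,:2].astype(np.float32)),np.median(Q[:,2]))
# row by row slot edges at insert height from grey threshold
g=cv2.cvtColor(img,cv2.COLOR_BGR2GRAY)
L=[];Rr=[]
for v in range(130,200,5):
    r=np.where(g[v,235:325]<50)[0]+235
    L.append(at_z(c,(r.min()-.5,v),43)[:2]);Rr.append(at_z(c,(r[r<318].max()+.5,v),43)[:2])
for A in (L,Rr):
    A=np.array(A);vx,vy,x,y=cv2.fitLine(A.astype(np.float32),cv2.DIST_HUBER,0,.01,.01).ravel();print('line',np.degrees(np.arctan(vy/vx)),x,y)
E
```

```text
(128, 93) [342.4 125.3  45. ] [348. 122.  45.]
(330, 68) [406.4 334.7  45. ] [412. 333.  44.]
(255, 121) [424.9 239.8  45. ] [430. 236.  28.]
(299, 118) [440.9 285.4  45. ] [447. 283.  43.]
(308, 243) [581.5 240.5  45. ] [589. 238.  44.]
4356 ((501.47637939453125, 239.46658325195312), (48.30585861206055, 140.78253173828125), 73.27509307861328) 28.775024858818
line -17.211637 463.60626 227.55153
line -16.78256 487.41663 267.3523
```

Slot is at about (506.5, 240), yaw -17°; the edges and the corners agree. On to the holder.

Request:
{"api": "arm_command", "payload": {"motion": [{"offset": [0,0,0],"spin": -0.176},{"offset": [0,0,0],"spin": -0.176},{"offset": [0,0,0],"spin": -0.176},{"offset": [0,0,0],"spin": -0.177}]}}

```text
time_s: 2.42
ee_pos: [510.4, 231.1, 228.1]
ee_rot: [180.0, 0.0, -162.2]
force: [0.1, 0.3, -0.2]
gripper_width: 0.4
gripper_force: 0.0
```

Request:
{"api": "arm_command", "payload": {"motion": [{"offset": [0.013,-0.058,0],"spin": 0},{"offset": [0.013,-0.058,0],"spin": 0},{"offset": [0.013,-0.058,0],"spin": 0},{"offset": [0.013,-0.058,0],"spin": 0},{"offset": [0.013,-0.058,0],"spin": 0}]}}

```text
time_s: 3.05
ee_pos: [535.3, -66.8, 228.3]
ee_rot: [-180.0, 0.1, -162.6]
force: [1.5, 0.3, 0.4]
gripper_width: 0.1
gripper_force: 0.0
```

Request:
{"api": "arm_command", "payload": {"motion": [{"offset": [0.013,-0.058,0],"spin": 0},{"offset": [0.013,-0.058,0],"spin": 0},{"offset": [0.013,-0.058,0],"spin": 0},{"offset": [0,0,0],"spin": 0},{"offset": [0,0,0],"spin": 0}]}}

```text
time_s: 3.68
ee_pos: [549.9, -242.6, 227.8]
ee_rot: [179.9, -0.0, -162.6]
force: [-0.3, 0.9, -0.8]
gripper_width: 0.4
gripper_force: 0.0
```

```bash
python3 - <<'E'
from look import *
c,img,d=look('w2',[('holder',0),('bar',32),('press_end',50)])
P=cloud(c,d);v,u=np.mgrid[:420,:560]
m=(P[...,2]>42)&(P[...,2]<58)&(v<235)
n,lab,st,_=cv2.connectedComponentsWithStats(m.astype(np.uint8))
for i in range(1,n):
    if st[i,4]>800:
        Q=P[lab==i];print(st[i],cv2.minAreaRect(Q[:,:2].astype(np.float32)),np.median(Q[:,2]))
E
```

```text
3.725 [ 549.9 -242.1  227.9] [ 179.9   -0.  -162.6] [ 0.3 -0.   0.4]
holder 0.19 [475. 158.] [434.9  -7.6]
bar 0.72 [275. 146.] [ 497.7 -261.7]
[  226    37    99   198 16574] ((493.39996337890625, -262.8883056640625), (213.21910095214844, 100.90444946289062), 17.215438842773438) 51.4160030242582
```

View pics/w2.png

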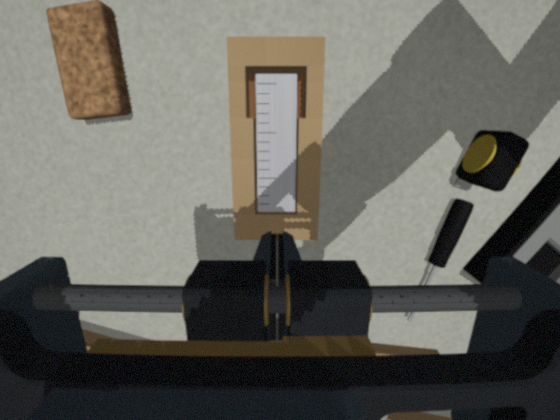

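The bar lies in the holder at pixels (255-297, 73-213), with the relief at the near end (top of picture). Holder is at (497,-262), yaw 17.2°. Now I'll move over the press point and down.

Request:
{"api": "arm_command", "payload": {"motion": [{"offset": [0.057,-0.0015,0],"spin": 0},{"offset": [0.057,-0.0015,0],"spin": 0},{"offset": [0,0,0.055],"spin": 0},{"offset": [0,0,0.055],"spin": 0},{"offset": [0,0,0.04],"spin": 0}], "newtons": 40}}

```text
time_s: 4.5
ee_pos: [441.4, -279.3, 76.4]
ee_rot: [179.9, -0.0, -162.6]
force: [0.3, 0.9, 0.7]
gripper_width: 0.2
gripper_force: 0.0
```

Request:
{"api": "arm_command", "payload": {"motion": [{"offset": [0,0,0.007],"spin": 0},{"offset": [0,0,0.003],"spin": 0},{"offset": [0,0,0.003],"spin": 0},{"offset": [0,0,0.001],"spin": 0},{"offset": [0,0,0.001],"spin": 0}]}}

```text
time_s: 5.12
ee_pos: [442.4, -281.0, 63.9]
ee_rot: [-179.9, 0.1, -162.7]
force: [-2.3, -0.3, 6.8]
gripper_width: 0.6
gripper_force: 3.4
```

Request:
{"api": "arm_command", "payload": {"motion": [{"offset": [0,0,0.001],"spin": 0},{"offset": [0,0,0.001],"spin": 0},{"offset": [0,0,0.001],"spin": 0},{"offset": [0,0,0.001],"spin": 0},{"offset": [0,0,0.001],"spin": 0}]}}

```text
time_s: 5.75
ee_pos: [440.0, -281.7, 59.3]
ee_rot: [-180.0, -0.2, -162.6]
force: [-9.7, -4.2, 11.2]
gripper_width: 0.6
gripper_force: 6.3
```

Request:
{"api": "arm_command", "payload": {"motion": [{"offset": [0,0,0.001],"spin": 0},{"offset": [0,0,0.001],"spin": 0},{"offset": [0,0,0.001],"spin": 0},{"offset": [0,0,0.001],"spin": 0}]}}

```text
time_s: 6.25
ee_pos: [438.6, -282.1, 55.5]
ee_rot: [-180.0, -0.4, -162.5]
force: [-14.1, -4.7, 20.0]
gripper_width: 0.2
gripper_force: 11.7
```

Request:
{"api": "arm_command", "payload": {"motion": [{"offset": [0,0,0.001],"spin": 0},{"offset": [0,0,0.001],"spin": 0},{"offset": [0,0,0],"spin": 0}]}}

```text
time_s: 6.62
ee_pos: [438.7, -282.2, 55.3]
ee_rot: [-179.9, -0.3, -162.5]
force: [-16.6, -3.3, 27.1]
gripper_width: 0.6
gripper_force: 15.7
```

It's at the stop: the force rose with no further travel. I'll retreat, open and look from beyond the raised end.

Request:
{"api": "arm_command", "payload": {"motion": [{"offset": [0,0,-0.03],"spin": 0},{"offset": [0,0,-0.06],"spin": 0},{"offset": [-0.05,0,-0.035],"spin": 0},{"offset": [-0.06,0.001,0],"spin": 0},{"offset": [-0.05,0.001,0],"spin": 0}], "jaw": 0.088}}

```text
time_s: 7.25
ee_pos: [596.2, -230.6, 178.1]
ee_rot: [-179.9, 0.1, -162.7]
force: [-0.1, -0.9, 0.9]
gripper_width: 47.5
gripper_force: 0.0
```

Request:
{"api": "arm_command", "payload": {"motion": [{"offset": [0,0,0],"spin": 0},{"offset": [0,0,0],"spin": 0}]}}

```text
time_s: 7.5
ee_pos: [593.3, -231.1, 176.5]
ee_rot: [180.0, -0.1, -162.7]
force: [-0.1, -0.3, 0.5]
gripper_width: 67.4
gripper_force: 0.0
```

```bash
python3 - <<'E'
from look import *
c,img,d=look('w3',[('bar',32)])
P=cloud(c,d)
g=R.from_euler('z',17.2,degrees=True).as_matrix()
H=(P-[497,-262,0])@g
for x in range(-70,80,10):
    m=(abs(H[...,0]-x)<2)&(abs(H[...,1])<8)&(H[...,2]>20);print(x,m.sum(),np.round(np.median(H[m][:,2]),1) if m.any() else '')
m=(H[...,2]>56)&(H[...,2]<85)&(abs(H[...,0])<90)&(abs(H[...,1])<45);Q=H[m];
if len(Q):print(len(Q),Q.min(0),Q.max(0),np.percentile(Q[:,1],[3,97]))
E
```

```text
7.55 [ 592.9 -231.4  176.8] [ 1.800e+02 -1.000e-01 -1.627e+02] [-0.3  0.  -0.2]
bar 0.93 [279.  99.] [ 494.2 -261.1]
-70 75 36.6
-60 81 39.5
-50 84 42.4
-40 77 45.3
-30 89 47.9
-20 76 51.1
-10 93 53.9
0 86 56.7
10 88 59.6
20 95 62.5
30 95 65.4
40 95 68.4
50 81 71.3
60 78 74.1
70 926 259.7
4085 [ -8.91105682 -21.21385259  56.00169308] [68.51318975 22.09201323 76.87288577] [-20.13391289  21.03265473]
```

View pics/w3.png

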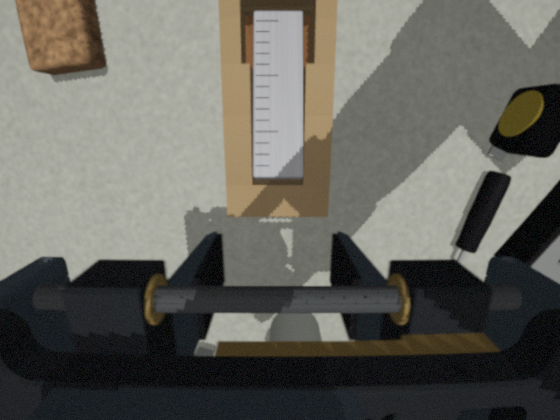

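The bar is tipped about 0.28 rad. Its raised end edge is at (253-302, 178), holder x≈66, top 75 mm. I'll grip at holder x=42 with the tips just above the oak.

Request:
{"api": "arm_command", "payload": {"motion": [{"offset": [0.0585,0,0],"spin": 0},{"offset": [0,0,0.045],"spin": 0},{"offset": [0,0,0.045],"spin": 0},{"offset": [0,0,0.02],"spin": 0},{"offset": [0,0,0],"spin": 0}]}}

```text
time_s: 8.22
ee_pos: [536.7, -249.0, 66.5]
ee_rot: [179.9, -0.1, -162.8]
force: [0.1, 0.7, 0.7]
gripper_width: 88.1
gripper_force: 0.0
```

Request:
{"api": "arm_command", "payload": {"motion": [{"offset": [0,0,0],"spin": 0},{"offset": [0,0,0],"spin": 0},{"offset": [0,0,0],"spin": 0},{"offset": [0,0,0],"spin": 0},{"offset": [0,0,0],"spin": 0}], "jaw": 0.03, "newtons": 58}}

```text
time_s: 8.85
ee_pos: [538.1, -248.3, 67.0]
ee_rot: [180.0, -0.0, -162.7]
force: [-0.5, 1.6, 1.2]
gripper_width: 43.4
gripper_force: 57.9
```

Request:
{"api": "arm_command", "payload": {"motion": [{"offset": [0,0,-0.005],"spin": 0},{"offset": [0,0,-0.015],"spin": 0},{"offset": [0,0,-0.025],"spin": 0},{"offset": [0,0,-0.035],"spin": 0},{"offset": [0,0,-0.04],"spin": 0}]}}

```text
time_s: 9.48
ee_pos: [538.0, -248.4, 188.4]
ee_rot: [180.0, -0.0, -162.7]
force: [0.5, -1.2, -3.2]
gripper_width: 43.8
gripper_force: 57.9
```

Request:
{"api": "arm_command", "payload": {"motion": [{"offset": [0,0,-0.03],"spin": 0},{"offset": [0,0,0],"spin": 0}]}}

```text
time_s: 9.72
ee_pos: [539.6, -249.2, 220.2]
ee_rot: [-179.7, 0.3, -162.7]
force: [-1.0, -0.8, -3.6]
gripper_width: 43.5
gripper_force: 57.9
```

```bash
python3 - <<'E'
from look import *
c,img,d=look('w4',[('bar',100)])
s=env.state();print(s['gripper_width'],s['gripper_force'])
P=cloud(c,d);Rt=R.from_euler('xyz',s['ee_rot'],degrees=True).as_matrix()
T=(P-s['ee_pos'])@Rt
for x in range(-40,150,10):
    m=(abs(T[...,0]-x)<2)&(abs(T[...,1])<8)&(abs(T[...,2])<90);print(x,m.sum(),np.round(np.median(T[m][:,2]),1) if m.any() else '')
E
```

```text
9.775 [ 538.5 -248.6  217.9] [-1.799e+02  1.000e-01 -1.627e+02] [ 0.3  0.3 -2.5]
bar 0.89 [278. 180.] [ 512.2 -258.6]
43.89070760188833 57.91991829872131
-40 0 
-30 0 
-20 0 
-10 145 -8.5
0 195 -5.6
10 199 -2.8
20 204 0.1
30 1072 -86.6
40 212 6.1
50 207 8.9
60 205 12.0
70 202 15.0
80 200 18.1
90 211 20.8
100 197 23.8
110 195 26.8
120 104 29.7
130 0 
140 0
```

View pics/w4.png

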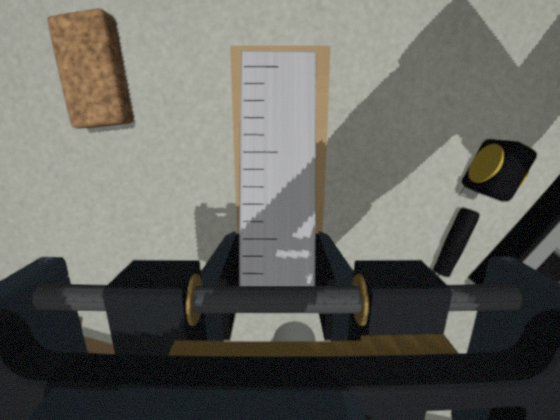

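The bar is held firmly, tilted 16.5°, with its low end at pixel row 50. I'll carry it over the case, turning to yaw 163°.

Request:
{"api": "arm_command", "payload": {"motion": [{"offset": [-0.008,0.025,0],"spin": 0},{"offset": [-0.017,0.05,0],"spin": 0},{"offset": [-0.0175,0.051,0],"spin": 0},{"offset": [-0.0175,0.051,0],"spin": 0},{"offset": [-0.0175,0.051,0],"spin": 0}]}}

```text
time_s: 10.45
ee_pos: [543.2, -6.1, 214.9]
ee_rot: [179.9, -0.2, -162.7]
force: [0.0, 0.1, -2.8]
gripper_width: 43.4
gripper_force: 57.9
```

Request:
{"api": "arm_command", "payload": {"motion": [{"offset": [-0.0175,0.051,0],"spin": 0},{"offset": [-0.0175,0.051,0],"spin": 0},{"offset": [-0.0175,0.051,0],"spin": 0},{"offset": [-0.015,0.044,0],"spin": 0},{"offset": [-0.008,0.025,0],"spin": 0}]}}

```text
time_s: 11.08
ee_pos: [549.2, 228.6, 214.5]
ee_rot: [-180.0, -0.2, -162.6]
force: [0.8, -0.4, -2.6]
gripper_width: 43.6
gripper_force: 57.9
```

Request:
{"api": "arm_command", "payload": {"motion": [{"offset": [0,0,0],"spin": 0.15},{"offset": [0,0,0],"spin": 0.15},{"offset": [0,0,0],"spin": 0.15},{"offset": [0,0,0],"spin": 0.15},{"offset": [0,0,0],"spin": 0}]}}

```text
time_s: 11.7
ee_pos: [549.6, 226.2, 215.0]
ee_rot: [-179.9, -0.2, 163.0]
force: [-0.1, 0.1, -3.0]
gripper_width: 43.2
gripper_force: 57.9
```

```bash
python3 - <<'E'
from look import *
c,img,d=look('w5',[('case',0),('slot',27),('short_bar',27)])
P=cloud(c,d);s=env.state()
# case frame guess: yaw -17 at slot; report case edges at top & bar edges
g=R.from_euler('z',-17,degrees=True).as_matrix();H=(P-[506.5,240,0])@g
m=(H[...,2]>38)&(H[...,2]<52)&(abs(H[...,0])<160)&(abs(H[...,1])<190)
Q=H[m];print(len(Q),cv2.minAreaRect(Q[:,:2].astype(np.float32)),Q.min(0),Q.max(0))
B=H[(H[...,2]>150)&(H[...,2]<225)&(abs(H[...,1])<35)&(H[...,0]<30)]
for x in range(-70,20,20):
    q=B[abs(B[:,0]-x)<5];print(x,len(q),q[:,1].min(),q[:,1].max())
E
```

```text
11.75 [549.7 226.3 215.3] [-1.799e+02 -1.000e-01  1.631e+02] [ 0.1 -0.5 -2.9]
case 0.77 [239. 154.] [493.5 192.3]
short_bar 0.63 [191. 122.] [441.6 157.1]
27705 ((-1.1959075927734375, -49.87164306640625), (258.6839904785156, 225.2566375732422), 0.28269949555397034) [-130.90869179 -162.42094407   38.00497636] [128.34795062  62.52967749  49.41082561]
-70 1287 -22.956193138044018 20.626903720946483
-50 1331 -22.6412146667733 20.53110207972265
-30 1363 -23.150975451551332 20.555387412614177
-10 1377 -23.07910209764192 20.5990846828962
10 1372 -23.73154458371746 19.859313911614013
```

View pics/w5.png

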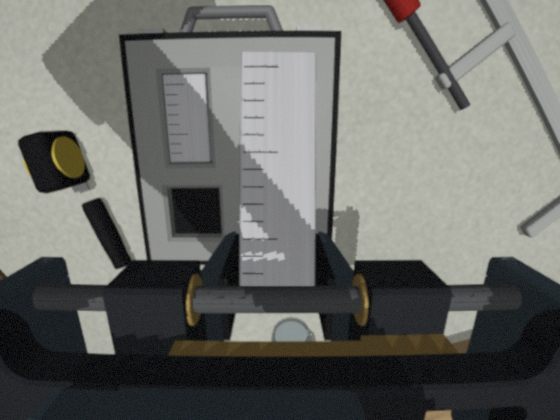

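The bar is aligned along the slot, with the case's near edge at row 34. The short bar spans (163,73)-(212,163), which gives a check on the position along the slot.

```bash
python3 - <<'E'
from h import *
f=np.load('w5.npz');c=(env.camera_model('wrist'),f['R'],f['e'])
g=R.from_euler('z',-17,degrees=True).as_matrix()
for u in [(122,36),(340,32),(163,73),(205,72),(168.5,163),(212,163),(172,188),(222,187),(172,237),(222,235)]: print(u,((at_z(c,u,45)-[506.5,240,0])@g).round(1))
E
```

```text
(122, 36) [-122.4 -158.2   45. ]
(340, 32) [-123.8   60.5   45. ]
(163, 73) [ -86.2 -118.9   45. ]
(205, 72) [-86.5 -75.4  45. ]
(168.5, 163) [   6.2 -121.4   45. ]
(212, 163) [  6.4 -73.1  45. ]
(172, 188) [  34.3 -120.1   45. ]
(222, 187) [ 33.2 -63.4  45. ]
(172, 237) [  93.2 -126.    45. ]
(222, 235) [ 90.5 -66.4  45. ]
```

Request:
{"api": "arm_command", "payload": {"motion": [{"offset": [-0.001,0,0.03],"spin": 0},{"offset": [0,0,0.04],"spin": 0},{"offset": [0,0,0.035],"spin": 0},{"offset": [0,0,0.012],"spin": 0},{"offset": [0,0,0],"spin": 0}]}}

```text
time_s: 12.52
ee_pos: [551.4, 226.3, 99.8]
ee_rot: [-180.0, -0.0, 163.0]
force: [-0.2, -0.5, -1.3]
gripper_width: 43.4
gripper_force: 57.9
```

Request:
{"api": "arm_command", "payload": {"motion": [{"offset": [0,0,0.004],"spin": 0},{"offset": [0,0,0.004],"spin": 0},{"offset": [0,0,0.004],"spin": 0},{"offset": [0,0,0.003],"spin": 0},{"offset": [0,0,0.002],"spin": 0}]}}

```text
time_s: 13.15
ee_pos: [550.9, 226.0, 82.7]
ee_rot: [-179.9, -0.0, 163.0]
force: [-1.8, -1.1, -0.9]
gripper_width: 43.7
gripper_force: 57.9
```

Request:
{"api": "arm_command", "payload": {"motion": [{"offset": [0,0,0.002],"spin": 0},{"offset": [0,0,0.002],"spin": 0},{"offset": [0,0,0.002],"spin": 0}], "newtons": 20}}

```text
time_s: 13.52
ee_pos: [551.9, 226.4, 77.2]
ee_rot: [180.0, 0.1, 162.9]
force: [1.2, -1.2, 1.6]
gripper_width: 43.9
gripper_force: 20.0
```

Request:
{"api": "arm_command", "payload": {"motion": [{"offset": [-0.0005,0,0.002],"spin": 0},{"offset": [0,0,0.002],"spin": 0},{"offset": [-0.0005,0,0.002],"spin": 0},{"offset": [0,0,0.001],"spin": 0}]}}

```text
time_s: 14.02
ee_pos: [553.3, 226.1, 70.2]
ee_rot: [179.9, 0.1, 162.9]
force: [3.8, -2.8, 1.7]
gripper_width: 43.8
gripper_force: 20.0
```

Request:
{"api": "arm_command", "payload": {"motion": [{"offset": [0,0,0.002],"spin": 0},{"offset": [0,0,0.002],"spin": 0},{"offset": [-0.0005,0,0.002],"spin": 0},{"offset": [0,0,0.002],"spin": 0},{"offset": [0,0,0.0005],"spin": 0}]}}

```text
time_s: 14.65
ee_pos: [553.0, 226.0, 61.4]
ee_rot: [180.0, 0.0, 162.9]
force: [3.7, -2.4, 2.2]
gripper_width: 43.7
gripper_force: 20.0
```

```bash
cat > chk.py <<'E'
from look import *
def chk(n):
    c,img,d=look(n,[]);P=cloud(c,d);g=R.from_euler('z',-17,degrees=True).as_matrix();H=(P-[507,239,0])@g
    for x in range(-90,91,10):
        m=(abs(H[...,0]-x)<2)&(abs(H[...,1])<10)&(H[...,2]>15)&(H[...,2]<90)
        o=(abs(H[...,0]-x)<2)&(abs(H[...,1]+38)<8)&(H[...,2]>35)&(H[...,2]<55)
        print(x,m.sum(),*[np.round(np.median(H[k][:,2]),1) if k.any() else '-' for k in (m,o)])
    m=(H[...,2]>50)&(H[...,2]<80)&(abs(H[...,1])<35)&(H[...,0]>-90)&(H[...,0]<25);Q=H[m]
    if len(Q): print(Q.min(0),np.percentile(Q[:,1],[2,98]),cv2.minAreaRect(Q[:,:2].astype(np.float32)))
E
python3 -c "
from chk import *
chk('w6')"
```

```text
14.7 [553.  226.   61.4] [180.    0.  162.9] [ 4.6 -2.5  1.4]
-90 336 46.4 46.4
-80 367 45.8 46.5
-70 303 47.1 46.5
-60 296 48.5 46.5
-50 298 49.8 46.5
-40 289 51.2 46.6
-30 296 52.6 46.5
-20 293 54.0 46.5
-10 261 55.4 46.4
0 266 56.8 46.5
10 250 58.3 46.5
20 244 59.7 46.4
30 244 61.1 46.4
40 245 62.6 46.6
50 239 63.9 46.6
60 26 64.8 -
70 0 - -
80 0 - -
90 35 46.6 -
[-62.65870465 -22.43613162  50.00193016] [-21.1115222   20.79343788] ((-18.84598731994629, -0.27205657958984375), (44.2694206237793, 87.64927673339844), 89.90574645996094)
```

The low end is already about flush in the slot and the bar is centred. I'll release, rise, close, and press the far end then the middle.

Request:
{"api": "arm_command", "payload": {"motion": [{"offset": [0,0,0],"spin": 0},{"offset": [0,0,0],"spin": 0},{"offset": [0,0,-0.01],"spin": 0},{"offset": [0,0,-0.04],"spin": 0},{"offset": [0,0,-0.03],"spin": 0}], "jaw": 0.07}}

```text
time_s: 15.32
ee_pos: [552.8, 226.2, 143.4]
ee_rot: [179.9, 0.0, 162.9]
force: [0.0, -0.0, -0.1]
gripper_width: 69.9
gripper_force: 0.0
```

Request:
{"api": "arm_command", "payload": {"motion": [{"offset": [-0.03,0,-0.02],"spin": 0},{"offset": [-0.04,0,0],"spin": 0},{"offset": [0,0,0],"spin": 0},{"offset": [0,0,0],"spin": 0}], "jaw": 0}}

```text
time_s: 15.82
ee_pos: [618.9, 205.4, 161.3]
ee_rot: [-180.0, -0.1, 162.9]
force: [0.5, 1.3, -0.3]
gripper_width: 33.0
gripper_force: 0.0
```

```bash
python3 -c "
from chk import *
chk('w7')"
```

```text
15.875 [618.6 205.6 161.4] [-1.800e+02 -1.000e-01  1.629e+02] [-0.8 -0.3 -0.5]
-90 0 - -
-80 0 - -
-70 0 - -
-60 77 47.4 46.5
-50 131 48.2 46.3
-40 135 49.1 46.3
-30 135 49.9 46.3
-20 126 50.7 46.4
-10 119 51.2 46.4
0 119 52.3 46.6
10 120 52.8 46.4
20 120 53.7 46.3
30 120 54.6 46.3
40 94 55.3 46.7
50 94 55.8 46.4
60 111 56.6 46.3
70 114 57.4 46.4
80 109 44.8 46.5
90 96 46.4 46.4
[-55.59023054 -23.21053823  50.00019237] [-21.62546824  20.07344646] ((-15.35206413269043, -0.9048786163330078), (44.26710510253906, 80.5052261352539), 89.73759460449219)
```

View pics/w7.png

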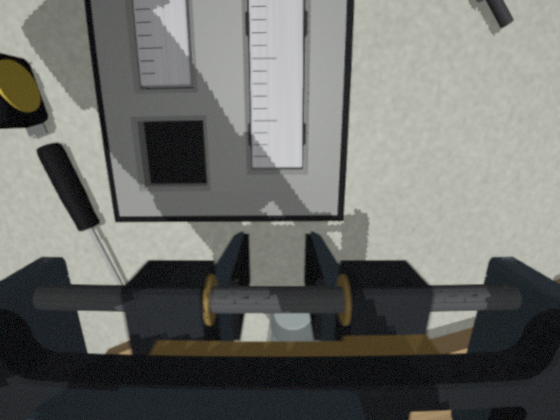

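The bar rests on the far lips: near end in, far end about 11 mm proud (edge at row 168). I'll press at slot x = +40.

Request:
{"api": "arm_command", "payload": {"motion": [{"offset": [0.04,0,0],"spin": 0},{"offset": [0.0365,-0.001,0.03],"spin": 0},{"offset": [0,0,0.035],"spin": 0},{"offset": [0,0,0.022],"spin": 0},{"offset": [0,0,0.002],"spin": 0}], "newtons": 40}}

```text
time_s: 16.5
ee_pos: [544.2, 226.8, 71.2]
ee_rot: [-179.9, -0.2, 163.0]
force: [-0.7, -0.7, -0.1]
gripper_width: 0.0
gripper_force: 0.0
```

Request:
{"api": "arm_command", "payload": {"motion": [{"offset": [0,0,0.002],"spin": 0},{"offset": [0,0,0.002],"spin": 0},{"offset": [0,0,0.002],"spin": 0},{"offset": [0,0,0.002],"spin": 0},{"offset": [0,0,0.002],"spin": 0}]}}

```text
time_s: 17.12
ee_pos: [546.7, 226.9, 62.7]
ee_rot: [180.0, 0.0, 162.9]
force: [0.2, 0.1, 1.6]
gripper_width: 0.2
gripper_force: 0.5
```

Request:
{"api": "arm_command", "payload": {"motion": [{"offset": [0,0,0.001],"spin": 0},{"offset": [0,0,0.001],"spin": 0},{"offset": [0,0,0.001],"spin": 0},{"offset": [0,0,0.001],"spin": 0},{"offset": [0,0,0.001],"spin": 0}]}}

```text
time_s: 17.75
ee_pos: [546.4, 226.9, 59.3]
ee_rot: [180.0, 0.0, 162.9]
force: [-2.9, -2.2, 17.3]
gripper_width: 0.3
gripper_force: 8.4
```

Request:
{"api": "arm_command", "payload": {"motion": [{"offset": [0,0,0.001],"spin": 0},{"offset": [0,0,0],"spin": 0},{"offset": [0,0,-0.015],"spin": 0},{"offset": [0.045,0,0],"spin": 0},{"offset": [0,0,0.011],"spin": 0}]}}

```text
time_s: 18.38
ee_pos: [500.9, 240.4, 60.9]
ee_rot: [-180.0, -0.1, 163.0]
force: [-0.2, -0.7, -0.7]
gripper_width: 0.6
gripper_force: 0.0
```

Request:
{"api": "arm_command", "payload": {"motion": [{"offset": [0,0,0.002],"spin": 0},{"offset": [0,0,0.001],"spin": 0},{"offset": [0,0,0.001],"spin": 0},{"offset": [0,0,0.001],"spin": 0},{"offset": [0,0,0],"spin": 0}]}}

```text
time_s: 19.0
ee_pos: [501.5, 240.2, 59.2]
ee_rot: [-180.0, -0.2, 162.9]
force: [-13.6, -1.5, 32.3]
gripper_width: 0.2
gripper_force: 16.2
```

Solid at 59.2, i.e. flush (32 N). Next I'll press the near end lightly, then retreat and check.

Request:
{"api": "arm_command", "payload": {"motion": [{"offset": [0,0,-0.012],"spin": 0},{"offset": [0.045,0,0],"spin": 0},{"offset": [0,0,0.01],"spin": 0},{"offset": [0,0,0.001],"spin": 0},{"offset": [0,0,0],"spin": 0}]}}

```text
time_s: 19.62
ee_pos: [458.2, 253.3, 59.2]
ee_rot: [-179.9, -0.3, 162.9]
force: [-14.1, 0.2, 31.4]
gripper_width: 0.4
gripper_force: 15.6
```

Request:
{"api": "arm_command", "payload": {"motion": [{"offset": [0,0,-0.03],"spin": 0},{"offset": [-0.04,0,-0.05],"spin": 0},{"offset": [-0.06,0,-0.04],"spin": 0},{"offset": [-0.06,0,0],"spin": 0},{"offset": [0,0,0],"spin": 0}]}}

```text
time_s: 20.25
ee_pos: [609.2, 206.9, 168.8]
ee_rot: [180.0, 0.1, 162.7]
force: [-1.1, -0.2, -0.3]
gripper_width: 0.7
gripper_force: 0.0
```

```bash
python3 -c "
from chk import *
chk('w8')"
```

```text
20.3 [606.4 207.6 168.3] [-1.800e+02 -1.000e-01  1.628e+02] [-0.5  0.3 -0.2]
-90 0 - -
-80 0 - -
-70 125 46.4 46.3
-60 118 46.4 46.1
-50 119 46.4 46.3
-40 113 46.3 46.3
-30 110 46.5 46.6
-20 115 46.5 46.4
-10 108 46.6 46.3
0 103 46.4 46.4
10 107 46.4 46.4
20 110 46.3 46.4
30 87 46.4 46.6
40 95 46.4 46.2
50 98 46.5 46.3
60 89 46.3 46.6
70 87 46.4 46.5
80 99 45.0 46.4
90 83 46.6 46.3
```

View pics/w8.png

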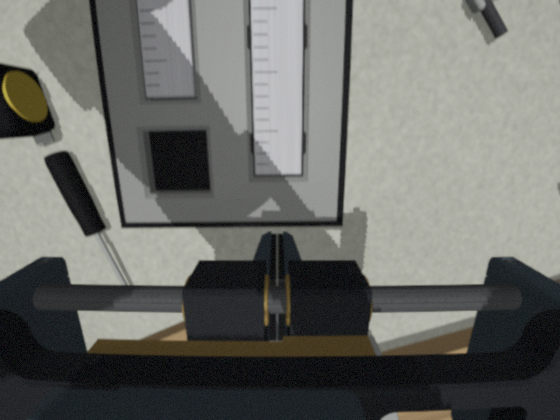

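The bar (252-303, up to row 176) lies flush with the insert along its whole length, and the robot touches nothing. I'm handing in.

```bash
python3 -c "
from workcell import env
print(env.job_done())"
```

```text
the job is handed in; nothing more can be done
None
```

The setup bar was tipped up, lifted out by its raised end and pressed flush into the long cutout of the case insert, and the job was handed in at about 20 s; no verdict was returned.

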